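Send the glaze samples home and snap the sloping case shut

ROBOT

A 7-joint arm with a two-finger parallel gripper is mounted at the origin on a cart in front of the work surface, level with it; the furniture and walls round the work are solid. World frame = base frame: x ahead of the robot, y to its left, z up, the work surface at z = 0. Lengths are in m, angles in rad, forces in N, time in s.
With the tool pointing down it reaches from about 0.4 to 0.9 m from the base axis. Payload 5.6 kg.
Tool frame: the origin (TCP) lies midway between the tips of the shut fingers; the grasp point (between the pads) lies 19 mm behind it; z points along the fingers, y is the line along which they close (so a half turn about z gives the same grasp; the last joint's range is limited). The gripper opens to 92 mm and grips with 3 to 60 N. Pads are 20 mm wide; open, the fingers measure 128 mm over their backs; the gripper's body (75 mm by 189 mm) begins 69 mm behind the grasp point.
Start: joints at [-1.354, 0.468, -0.012, 1.603, 0.006, 1.071, -0.056], TCP at [0.167, 0.628, 0.215] pointing down, gripper open.
Joint ranges: [-2.53, 2.53], [-0.31, 2.02], [-1.57, 1.55], [0.28, 2.44], [-1.29, 4.43], [0.15, 1.84], [-2.92, 2.92]. Speed limits (rad/s): [2.57, 2.57, 3.14, 3.14, 3.14, 3.14, 3.14].

INTERFACE

Orientations are given as a 3x3 rotation matrix whose columns are the frame's x, y, z axes.
In Python, from station import env, effector, solver, viewer, workorder, search_frame, tip_of gives the robot as it stands. Calls block until the motion is done:
- env.reach(position, orientation): joint-space move of the TCP to a pose.
- env.movel(position, frame=None, rate=0.15): straight line of the TCP; frame=None keeps the orientation; rate is the mean speed in m/s.
- env.goto_joints(angles): joint-space move.
- effector.release() and effector.grasp(squeeze=None): open the fingers fully, or close them until they stop; squeeze is the grip in N (None keeps the last).
- env.pause(seconds).
- solver.inverse_kinematics(position, orientation): joint angles nearest the present ones, or None.
- env.sense(): the state.
- viewer.read_camera(name): name is "scene" or "side" or "wrist"; returns (picture, depth): 384x512x3 uint8, red, green, blue; 384x512 float32, m along the optical axis (not along the pixel's ray), 0 where there is no reading.
- viewer.camera_info(name): a dict with "intrinsics" (3x3 intrinsics, pixels), "dist_coeffs" ([k1, k2, p1, p2, k3] as OpenCV has them; the pictures are not rectified), "eye" and "rotation" of the camera in the world; the wrist camera has in their place "T_tool_cam" (4x4, takes a point from camera to tool coordinates, whose origin is the TCP and whose axes are the flange's). Camera axes: x right, y up, looking along -z (the intrinsics and any distortion apply to the point x, -y, -z); pixel columns grow to the right and rows downward; lengths in m; the calibration is good to about 2 mm. A picture is of the moment at which its call begins: read the wrist's pose just before it. camera_info takes no time and is no camera call.
A pose or a line that the arm cannot do raises env.PlanningError and nothing moves.
- workorder.finish_job(): hands the job in; it is judged then, once.
Trained networks look in the newest picture that a camera, given by its name, has taken for a name from the list of things; names that differ only in an ending like _2 or _b are one class to them, and where a whole thing is asked for, a point or a joint stands for the part that bears it (a point fixed in the world has none). Each returns a list of dicts, best first, with "score" (0 to 1); they miss things now and then, are a little off and sometimes report something else, mostly with a low value. They report only what shows in the picture. A call takes as long as a camera call. They do not tell look-alikes from the thing itself.
- search_frame(camera, name): "at" ([x, y, z] in m, in world coordinates, good to about 4 mm: the middle of the surface that is visible of it).
- tip_of(camera, name): "at" ([x, y, z] in m, in world coordinates, good to about 4 mm: a listed point, or the origin of a listed thing).
The state is a dict: "t": time; "joint_positions": joint angles; "joint_velocities": joint speeds; "tau": joint torques, N m; "ee_pos": TCP position; "tcp_rot": TCP orientation; "wrist_force": force on the tool from outside, world axes, zero at the start; "moment": the same for the moment, N m; "gripper_width": finger opening in m; "grasp_force": force on a finger pad.
Only numpy, scipy, OpenCV 4.12 (cv2) and the standard library are available. Lean on these libraries where they do the work, as an engineer would, in place of code of your own. Each camera call takes 0.05 s, during which the arm holds its last target. There are 200 camera calls.

TASK

Get the glaze sample case ready to carry: slide each of the three test tiles down its sloping lane until it rests against the stop at the low front edge, then swing the lid over and press it down past its catch, so that it snaps and stays fully shut. Go easy on the glazed tiles and the clear pane, keep the case about where it stands, and leave the marker, the rasp and the tape alone.

Things in the scene. Friction and masses are not known exactly. Their poses are not given: they have to be found in the camera images.
- case: Sloping sample case of light wood, open, 175 mm long, 172 wide, 2 kg, loose on rubber feet, low edge towards the robot. Frame: origin on the grey felt floor at the middle of the stop (inner face of the low front wall); x up the floor (it rises 0.244 rad, away from the robot), y left, z square to the floor. Floor from x = 0 to 151 mm (back wall); walls 24 mm high, front wall 12 mm thick.
- stop_middle (a point): Foot of the stop in the middle lane: the case's origin. Three lanes, each 48 mm wide, lie side by side with centres at y = -53, 0 and +53 mm in the case's frame, parted by ribs 5 mm wide and 8 mm high. This point's axes are those of the case.
- catch (a point): Double roller catch outside on the front wall: steel bracket 32 mm wide, x = -13 to -40 mm in the case's frame, with two white sprung rollers. At lid angle 0.05 the strike under the lid's tab meets them: from there it takes a push of 12 to 20 N on the tab or front rail, gives way 2 mm before shut, then snaps to 0 by itself. Let go earlier, it stays up or springs back.
- lid (a joint): Hinge of the lid, rad: 0 = fully shut (parallel to the floor), grows as it opens, end at 2.1; upright in the room at 1.8. Starts at 1.8 to 2.05, upright or leaning a little away from the robot. Stiff: the lid stays where it is left and takes 2 to 4 N at its edge to move. Pressing the case or lid with over 60 N would crack it.
- lid_edge (a point): Middle of the lid's straight front edge, on its outer face: 175 mm from the hinge axis. The lid is a wooden frame round a clear pane, 172 mm wide, 10 mm thick, its outer face 7 mm outside the hinge axis. Its front rail (28 mm deep, next to this edge) is the place to push. Moves with the lid.
- lid_hinge (a point): Middle of the lid's hinge axis, which runs along the case's y, at x = 163, y = 0, z = 28 mm in the case's frame.
- lid_tab (a point): Middle of the outer face of the thumb tab, a wooden tongue 60 mm wide standing out 24 mm from the middle of the lid's front edge: 187 mm from the hinge axis. Shut, it lies above the catch. Moves with the lid.
- keeper (a point): Middle of the felt-faced keeper bar under the lid. Shut, it reaches down to 3 mm above the floor, 75 to 83 mm from the stop, just behind the upper edges of tiles that are home; a tile lying over 4 mm short of the stop is in its way and the lid cannot shut.
- tile_teal: Test tile with teal glaze, 69 x 43 x 9.5 mm, 34 g, flat in the lane on the robot's right (y = -53 mm), long side along the lane. Origin at the middle of its underside; its own x, y axes are not square to its edges. Starts 15 to 41 mm up from the stop, a little askew; friction holds it on the slope. Home, its origin lies 34.5 mm from the stop. Pushed with over 45 N it chips.
- tile_brown: The same kind of tile, brown glaze, in the middle lane (y = 0). Size, origin, start and home as for tile_teal.
- tile_cream: The same kind of tile, cream glaze, in the left lane (y = +53 mm). Size, origin, start and home as for tile_teal.
- marker: White felt marker with a dark blue cap, 126 mm long, lying on the bench to the left: a bystander. Origin at the middle of its underside.
- surform: Plaster rasp with a red handle, 149 x 92 x 28 mm, lying on the bench to the right: a bystander. Origin at the middle of its underside.
- tape_roll: Roll of masking tape, 99 mm across and 25 mm high, lying flat on the bench to the right: a bystander. Origin at the middle of its underside.
Things that resemble listed ones, but are neither listed nor needed, are in the scene too. Leave any green, purple or yellow look-alike of the tile_teal alone.

How it is judged:
By the outcome, as a careful person would: the job done as asked, in the order asked, and still so for the second after the job is handed in, with the robot touching nothing.
It also fails if it takes over 64 s, if anything falls off the work surface, if the arm or the gripper's body presses on something with over 40 N, if the wrist force passes 120 N, or if a joint passes its speed limit or range.

## Working session

There is one attempt and no reset: what is moved stays moved. The work goes in short steps, each a Python script; the robot and the scene stay as the last script left them, time stands still between calls to the robot, and variables do not carry over. Pictures are saved under pics/ and viewed, at most 10 in all, crops included, and the job is handed in when it is done.

```bash
ls; mkdir -p pics; python3 - <<'E'
from station import env, viewer, search_frame, tip_of
import cv2, numpy as np
np.set_printoptions(precision=4,suppress=True)
for c in ("scene","side"):
    im,d=viewer.read_camera(c); cv2.imwrite(f"pics/{c}0.png",im[:,:,::-1]); np.save(f"pics/{c}_d.npy",d)
    i=viewer.camera_info(c); print(c,i["eye"],i["rotation"],i["intrinsics"],i["dist_coeffs"])
    for n in ("stop_middle","catch","lid_edge","lid_hinge","lid_tab","keeper","tile_teal","tile_brown","tile_cream","marker","surform","tape_roll"):
        print(n,[(np.round(r["at"],3),round(r["score"],2)) for r in tip_of(c,n)[:3]])
print(env.sense())
E
```

```text
pics
scene [-0.3998  0.4981  1.1583] [[-0.4685  0.6131 -0.6361]
 [-0.8834 -0.3344  0.3284]
 [-0.0114  0.7157  0.6983]] [[483.4315   0.     250.98  ]
 [  0.     483.4315 197.5346]
 [  0.       0.       1.    ]] [-0.0339  0.      0.      0.      0.    ]
stop_middle [(array([ 0.478, -0.009,  0.018]), 0.64)]
catch [(array([ 0.456, -0.013,  0.023]), 0.71)]
lid_edge []
lid_hinge [(array([0.628, 0.02 , 0.088]), 0.7)]
lid_tab []
keeper [(array([0.608, 0.02 , 0.173]), 0.7), (array([ 0.495, -0.375,  0.001]), 0.16)]
tile_teal [(array([0.366, 0.053, 0.004]), 0.85), (array([ 0.376, -0.11 ,  0.001]), 0.63), (array([ 0.548, -0.052,  0.031]), 0.54)]
tile_brown [(array([0.53 , 0.001, 0.032]), 0.53)]
tile_cream [(array([0.521, 0.054, 0.029]), 0.75)]
marker [(array([0.432, 0.315, 0.002]), 0.76)]
surform []
tape_roll [(array([ 0.494, -0.376,  0.003]), 0.71)]
side [ 0.4169 -1.1121  0.9819] [[ 0.9935  0.0633 -0.0951]
 [-0.1138  0.6192 -0.7769]
 [ 0.0097  0.7826  0.6224]] [[449.1952   0.     259.1349]
 [  0.     449.1952 197.0575]
 [  0.       0.       1.    ]] [-0.1183  0.      0.      0.      0.    ]
sto
[... 758 characters left out ...]
rform [(array([ 0.416, -0.263,  0.002]), 0.51), (array([0.531, 0.005, 0.034]), 0.2)]
tape_roll []
{'t': 1.3, 'joint_positions': array([-1.354 ,  0.4675, -0.0116,  1.6027,  0.006 ,  1.0714, -0.0563]), 'joint_velocities': array([-0.0003, -0.    , -0.0014, -0.0002, -0.0014,  0.0005,  0.0013]), 'tau': array([ -0.0005, -52.0414,  -0.0124, -24.4049,  -0.0566,   0.0113,
         0.    ]), 'ee_pos': array([0.167 , 0.6282, 0.2146]), 'tcp_rot': array([[-0.9664,  0.257 ,  0.    ],
       [ 0.257 ,  0.9664,  0.    ],
       [ 0.    ,  0.    , -1.    ]]), 'wrist_force': array([0.3948, 0.0994, 0.1427]), 'moment': array([-0.0154,  0.0107,  0.047 ]), 'grasp_force': 0.0, 'gripper_width': 0.09193033324371888}
```

View pics/scene0.png

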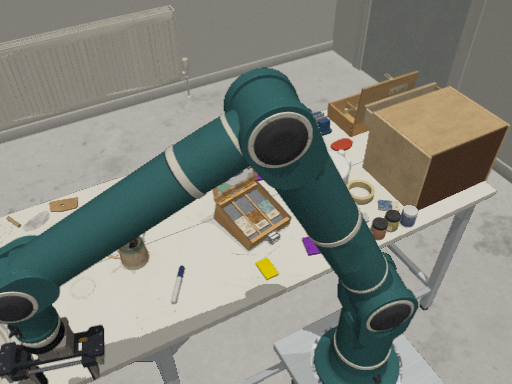

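View pics/side0.png

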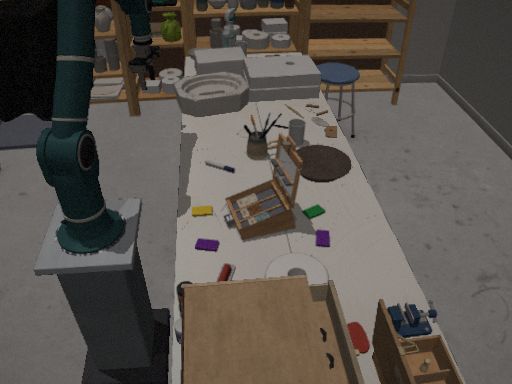

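```bash
cat > h.py <<'E'
from station import env, effector, solver, viewer, workorder, search_frame, tip_of
import numpy as np, cv2
np.set_printoptions(precision=4,suppress=True)
def rot(yaw,pitch):  # case axes: x up the floor
    c,s=np.cos(yaw),np.sin(yaw); C,S=np.cos(pitch),np.sin(pitch)
    return np.array([[c,-s,0],[s,c,0],[0,0,1]])@np.array([[C,0,-S],[0,1,0],[S,0,C]])
def tool(R,sgn=1):   # tool z = -case z, tool y = sgn*case y
    y=sgn*R[:,1]; z=-R[:,2]; return np.c_[np.cross(y,z),y,z]
O=np.array([.479,-.0095,.020]); YAW=.213
def F(): s=env.sense(); return s["wrist_force"]
E
python3 - <<'E'
from h import *
R=rot(YAW,.244)
p=O+R@[.045,0,.235]
q=[(s,solver.inverse_kinematics(p,tool(R,s))) for s in(1,-1)]; print(q)
q0=env.sense()["joint_positions"]
s,b=min([x for x in q if x[1] is not None],key=lambda x:abs(x[1]-q0).max()); print(s,p)
effector.grasp(10)
env.goto_joints(b)
st=env.sense(); im,d=viewer.read_camera("wrist"); cv2.imwrite("pics/w1.png",im[:,:,::-1]); np.savez("pics/w1.npz",d=d,im=im,p=st["ee_pos"],R=st["tcp_rot"])
print(st["t"],st["ee_pos"],st["wrist_force"],st["gripper_width"],viewer.camera_info("wrist"))
for c in("wrist","scene","side"):
    if c!="wrist": viewer.read_camera(c)
    for n in ("stop_middle","catch","lid_edge","lid_hinge","lid_tab","tile_teal","tile_brown","tile_cream"):
        print(c,n,[(np.round(r["at"],4),round(r["score"],2)) for r in tip_of(c,n)[:3]])
E
```

```text
[(1, array([-0.8077, -0.0991,  0.7712,  2.1879,  0.0356,  0.7849,  1.7311])), (-1, array([-0.8281, -0.1024,  0.7902,  2.1886,  0.0412,  0.7852, -1.4152]))]
-1 [ 0.4662 -0.0123  0.2589]
5.15 [ 0.4665 -0.0116  0.259 ] [-0.0489  0.5433  1.0679] 0.0006442607621514854 {'intrinsics': array([[308.8841,   0.    , 254.6545],
       [  0.    , 308.8841, 189.1814],
       [  0.    ,   0.    ,   1.    ]]), 'dist_coeffs': array([-0.0175,  0.    ,  0.    ,  0.    ,  0.    ]), 'T_tool_cam': array([[ 0.0004,  0.9685,  0.249 ,  0.0698],
       [ 1.    , -0.0005,  0.0001,  0.0007],
       [ 0.0003,  0.249 , -0.9685, -0.1698],
       [ 0.    ,  0.    ,  0.    ,  1.    ]])}
wrist stop_middle [(array([ 0.4757, -0.0088,  0.0229]), 0.62)]
wrist catch [(array([ 0.4535, -0.0113,  0.0209]), 0.68), (array([ 0.4154, -0.2677,  0.0032]), 0.32)]
wrist lid_edge []
wrist lid_hinge [(array([0.6251, 0.0228, 0.0861]), 0.65)]
wrist lid_tab []
wrist tile_teal [(array([ 0.7414, -0.1145,  0.0005]), 0.77), (array([ 0.3619,  0.0583, -0.0047]), 0.66), (array([ 0.4802, -0.0083,  0.0218]), 0.61)]
wrist tile_brown [(array([0.526
[... 957 characters left out ...]
), 0.6), (array([0.529 , 0.0035, 0.0331]), 0.35), (array([ 0.4804, -0.0114,  0.0236]), 0.24)]
side lid_edge [(array([ 0.4512, -0.0156,  0.0262]), 0.49)]
side lid_hinge [(array([0.6272, 0.0219, 0.0853]), 0.96), (array([ 0.482 , -0.0087,  0.0231]), 0.28), (array([ 0.4165, -0.2671,  0.0052]), 0.23)]
side lid_tab [(array([0.6564, 0.0258, 0.2739]), 0.87), (array([ 0.415 , -0.2623,  0.0053]), 0.69)]
side tile_teal [(array([ 0.742 , -0.1189, -0.0007]), 0.7), (array([0.7374, 0.0145, 0.0003]), 0.63), (array([ 0.5439, -0.0466,  0.0376]), 0.59)]
side tile_brown [(array([0.5289, 0.0039, 0.0334]), 0.68)]
side tile_cream [(array([0.5175, 0.0512, 0.0318]), 0.76), (array([ 0.5488, -0.0499,  0.0355]), 0.54)]
```

View pics/w1.png

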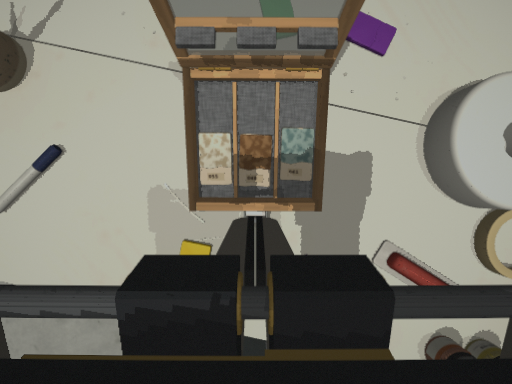

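```bash
python3 - <<'E'
from h import *
z=np.load("pics/w1.npz"); inf=viewer.camera_info("wrist"); T=inf["T_tool_cam"]; K=inf["intrinsics"]; D=inf["dist_coeffs"]
Rc=z["R"]@T[:3,:3]; pc=z["p"]+z["R"]@T[:3,3]
R=rot(YAW,.244)
def unproj(u,v):
    dd=float(np.median(z["d"][v-1:v+2,u-1:u+2])); x,y=cv2.undistortPoints(np.array([[[u,v]]],float),K,D)[0,0]
    return pc+Rc@(dd*np.array([x,-y,-1]))
for n,uv in dict(feltL=(215,100),feltM=(255,100),feltR=(297,100),feltL2=(215,120),feltR2=(297,115),cream=(215,157),brown=(255,150),teal=(297,152),ctop1=(203,134),ctop2=(228,134),btop1=(243,136),btop2=(269,136),ttop1=(285,129),ttop2=(311,129),frontL=(205,207),frontR=(312,206),bench=(400,180)).items():
    P=unproj(*uv); print(n,P,R.T@(P-O))
def proj(P):
    c=(np.asarray(P)-pc)@Rc; return cv2.projectPoints(c*[1,-1,-1],np.zeros(3),np.zeros(3),K,D)[0][:,0]
im=cv2.resize(z["im"][:,:,::-1].copy()[60:220,170:345],None,fx=4,fy=4,interpolation=cv2.INTER_CUBIC)
def line(a,b,col):
    q=(proj([O+R@np.array(a),O+R@np.array(b)])-[170,60]+.5)*4
    cv2.line(im,*[tuple(int(t) for t in w) for w in q],col,1)
for y in(-.0265,.0265):
    for e in(-.0025,.0025): line((0,y+e,.008),(.151,y+e,.008),(0,255,0))
for x,h in((0,0),(.151,0),(0,.024),(-.012,.024),(.151,.024)): line((x,-.077,h),(x,.077,h),(0,0,255) if h else (255,0,0))
for y in (-.077,.077,-.086,.086): line((0,y,.024),(.151,y,.024),(0,255,255))
cv2.imwrite("pics/ov1.png",im)
E
```

```text
feltL [0.5892 0.0658 0.0501] [ 0.1273  0.0502 -0.0006]
feltM [0.5999 0.0164 0.0503] [ 0.1273 -0.0003 -0.0005]
feltR [ 0.611  -0.0354  0.0512] [ 0.1275 -0.0532  0.0004]
feltL2 [0.5655 0.0612 0.0449] [0.1026 0.0509 0.0001]
feltR2 [ 0.5937 -0.0398  0.0466] [ 0.109  -0.0539  0.0002]
cream [0.5194 0.0515 0.0423] [0.0562 0.0511 0.009 ]
brown [0.5389 0.003  0.0445] [ 0.0653 -0.0004  0.009 ]
teal [ 0.5479 -0.0501  0.0445] [ 0.063  -0.0543  0.0095]
ctop1 [0.5441 0.0716 0.0494] [0.0855 0.0655 0.009 ]
ctop2 [0.5509 0.0406 0.0491] [0.0855 0.0338 0.0087]
btop1 [0.5526 0.0216 0.0485] [0.083  0.0148 0.0087]
btop2 [ 0.5596 -0.0106  0.0486] [ 0.0831 -0.0181  0.0088]
ttop1 [ 0.5722 -0.0285  0.0506] [ 0.0919 -0.0382  0.0087]
ttop2 [ 0.5792 -0.0605  0.0507] [ 0.092  -0.0711  0.0087]
frontL [0.4535 0.0506 0.0415] [-0.0066  0.0641  0.0238]
frontR [ 0.4843 -0.0843  0.0421] [-0.0049 -0.0742  0.024 ]
bench [ 0.5468 -0.2083 -0.0009] [ 0.0185 -0.2087 -0.0262]
```

View pics/ov1.png

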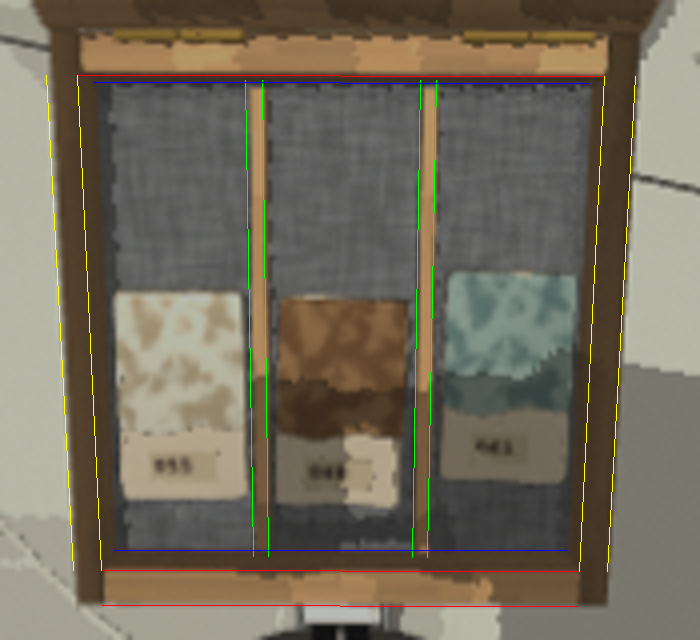

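```bash
sed -i 's/^O=.*/YAW=.209; O=np.array([.479,-.0095,.020])-rot(YAW,.244)@[0,.001,0]; R=rot(YAW,.244); TR=tool(R,-1)/' h.py
cat >> h.py <<'E'
def W(x,y,z): return O+R@np.array([x,y,z])
def loc(): return R.T@(env.sense()["ee_pos"]-O)
def push(y):
    env.movel(W(.113,y,.035),TR,rate=.25)
    f0=F(); env.movel(W(.113,y,.004),rate=.08); print("down",R.T@(F()-f0),loc())
    f0=F(); env.movel(W(.086,y,.004),rate=.06); print("pre",R.T@(F()-f0))
    x=.086
    while x>.073:
        x-=.001; env.movel(W(x,y,.004),rate=.03); f=R.T@(F()-f0)
        if f[0]>5: break
    print("end",x,f,loc(),env.sense()["t"])
    env.movel(W(x+.012,y,.005),rate=.1); env.movel(W(x+.012,y,.045),rate=.2)
E
python3 - <<'E'
from h import *
env.movel(W(.100,-.053,.10),TR,rate=.25); print(loc(),env.sense()["t"])
push(-.053)
E
```

```text
[ 0.0998 -0.0531  0.1005] 7.3167
down [ 0.0219 -0.6755 -1.5308] [ 0.113  -0.0533  0.0042]
pre [0.6105 0.1603 0.9076]
end 0.07799999999999999 [6.2573 1.6199 1.0326] [ 0.0794 -0.053   0.0043] 10.875
```

```bash
python3 - <<'E'
from h import *
push(0.); push(.053)
env.movel(W(.0,0,.20),rate=.3)
st=env.sense(); im,d=viewer.read_camera("wrist"); cv2.imwrite("pics/w2.png",cv2.resize(im[60:300,130:390,::-1],None,fx=2.5,fy=2.5)); print(st["t"])
for c in("scene","side"):
    viewer.read_camera(c)
    for n in ("stop_middle","lid_edge","lid_tab","tile_teal","tile_brown","tile_cream"):
        print(c,n,[(R.T@(r["at"]-O),round(r["score"],2)) for r in tip_of(c,n)[:3]])
E
```

```text
down [-0.4301  0.0325  1.0444] [ 0.1126 -0.0009  0.0039]
pre [-0.373   0.9825  0.3363]
end 0.07699999999999999 [ 7.3047  1.9276 -0.3207] [0.0798 0.0001 0.0046] 15.2667
down [ 0.7927  0.2946 -0.2612] [0.1126 0.0521 0.0039]
pre [ 0.0277  0.3409 -0.0799]
end 0.07699999999999999 [5.9888 1.8142 0.4132] [0.0792 0.053  0.0045] 19.6583
21.525
scene stop_middle [(array([-0.0019, -0.0013,  0.    ]), 0.96), (array([ 0.0187,  0.3272, -0.0262]), 0.43)]
scene lid_edge [(array([0.2312, 0.0007, 0.193 ]), 0.84)]
scene lid_tab [(array([0.2328, 0.0044, 0.2006]), 0.63)]
scene tile_teal [(array([-0.1256, -0.073 ,  0.0125]), 0.82), (array([ 0.0333, -0.0546, -0.0028]), 0.58), (array([-0.1018,  0.088 ,  0.0062]), 0.56)]
scene tile_brown [(array([ 0.038 ,  0.0004, -0.0006]), 0.49)]
scene tile_cream [(array([ 0.0347,  0.0534, -0.0024]), 0.79)]
side stop_middle [(array([ 0.0009, -0.0008, -0.    ]), 0.76)]
side lid_edge [(array([0.2316, 0.0018, 0.1907]), 0.85)]
side lid_tab [(array([0.235 , 0.002 , 0.2011]), 0.96), (array([-0.022 , -0.0018,  0.0097]), 0.59), (array([ 0.0358, -0.0523,  0.0027]), 0.19)]
side tile_teal [(array([ 0.2228, -0.1607, -0.0804]), 0.75), (array([ 0.0334, -0.0519,  0.0008]), 0.69), (array([ 0.2457, -0.0285, -0.0813]), 0.57)]
side tile_brown [(array([ 0.0385,  0.0024, -0.0014]), 0.73), (array([ 0.0047, -0.0004,  0.0034]), 0.36)]
side tile_cream [(array([ 0.028 ,  0.0547, -0.0005]), 0.62)]
```

View pics/w2.png

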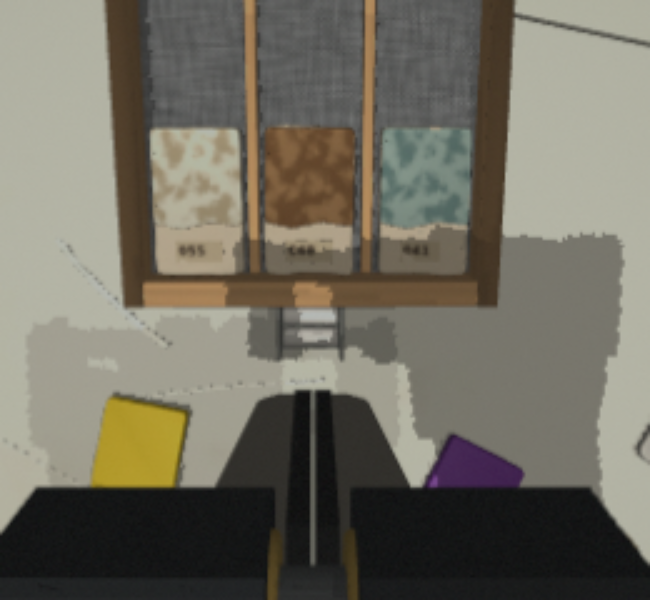

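```bash
cat >> h.py <<'E'
def C(p,r=.180): return np.array([.163-r*np.cos(p)+.007*np.sin(p)+.010, 0, .028+r*np.sin(p)+.007*np.cos(p)])
E
python3 - <<'E'
from h import *
env.movel(W(.03,0,.29),rate=.3)
env.movel(W(.275,0,.27),rate=.3)
f0=F(); z=C(1.926)[2]
env.movel(W(.275,0,z),rate=.15); print("down",R.T@(F()-f0),loc(),env.sense()["t"])
f0=F()
for p in np.r_[1.926:0.2:-.12]:
    env.movel(W(*C(p)),rate=.12); f=R.T@(F()-f0); print(round(p,2),f,loc())
    if np.linalg.norm(f)>14: print("STOP"); break
print(env.sense()["t"])
im,d=viewer.read_camera("side"); cv2.imwrite("pics/s3.png",cv2.resize(im[100:270,170:360,::-1],None,fx=3,fy=3))
E
```

```text
down [-0.2556  0.1283  0.9988] [ 0.2753 -0.0004  0.1952] 24.3667
1.93 [-0.2247  0.3086 -0.3712] [0.2429 0.0001 0.1954]
1.81 [ 0.3386 -0.3675 -0.6305] [0.2222 0.0002 0.2017]
1.69 [-0.028   0.2914  0.0403] [0.2009 0.0002 0.206 ]
1.57 [0.5982 0.6976 0.234 ] [0.1794 0.0002 0.2081]
1.45 [ 0.2072 -0.3868  0.2975] [0.1579 0.0001 0.2076]
1.33 [ 0.9905  0.3978 -0.048 ] [0.1364 0.0001 0.2044]
1.21 [ 0.9033 -1.0451 -1.0699] [0.1156 0.0001 0.1988]
1.09 [ 1.3299 -0.3244  0.2129] [0.0956 0.     0.1906]
0.97 [ 0.0941 -0.2873 -0.2797] [0.0767 0.     0.1802]
0.85 [ 0.2101 -0.0678 -1.5938] [ 0.0592 -0.      0.1675]
0.73 [ 1.2239 -0.2676 -0.3815] [ 0.0433 -0.0002  0.1529]
0.61 [-0.0856  0.1246 -0.6967] [ 0.0295 -0.0002  0.1366]
0.49 [ 0.4211 -0.9565 -0.6697] [ 0.0176 -0.0003  0.1186]
0.37 [ 0.3021 -0.3367 -0.2072] [ 0.0079 -0.0003  0.0994]
0.25 [ 0.2451 -0.4418 -0.0868] [ 0.0007 -0.0004  0.0791]
29.4583
```

View pics/s3.png

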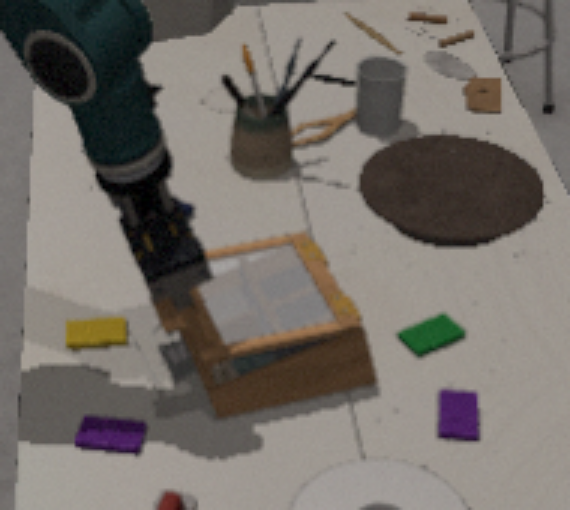

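The lid is nearly down (front edge about (180,300) in the crop) and the gripper is on the rail. Next I press on the tab.

```bash
python3 - <<'E'
from h import *
p=loc(); env.movel(W(p[0],0,.105),rate=.15); env.movel(W(-.019,0,.105),rate=.15)
f0=F(); env.movel(W(-.019,0,.052),rate=.1); print(R.T@(F()-f0),loc())
z=.052
while z>.020:
    z-=.001; env.movel(W(-.019,0,z),rate=.02); f=R.T@(F()-f0); l=loc(); print(round(z,3),f,l[[0,2]])
    if f[2]>35: print("STOP"); break
    if l[2]<.0362 and f[2]>8 : print("down?"); break
print(env.sense()["t"])
E
```

```text
[-0.9069 -0.1339 -0.0088] [-0.0186 -0.0005  0.052 ]
0.051 [-0.0753  0.4521  0.2369] [-0.0186  0.0513]
0.05 [ 0.2115 -0.419   0.9068] [-0.0187  0.0501]
0.049 [-0.0474 -0.4151  0.1705] [-0.019  0.049]
0.048 [ 0.3826  0.4685 -0.4087] [-0.0191  0.0479]
0.047 [-0.3791  0.6791  0.5251] [-0.0191  0.0469]
0.046 [ 0.7736 -0.3953 -0.9639] [-0.019   0.0459]
0.045 [-1.634   0.2459  0.1293] [-0.019  0.045]
0.044 [-0.8157  0.0967  0.4137] [-0.019  0.044]
0.043 [-0.7957  0.463   6.2597] [-0.019   0.0432]
0.042 [-2.2875  0.7813  9.1233] [-0.0191  0.0422]
0.041 [-2.2933 -0.7685 10.1451] [-0.0191  0.0413]
0.04 [-1.4458 -0.2495  7.8357] [-0.0192  0.0402]
0.039 [-0.4275 -0.0493  4.9857] [-0.0193  0.0391]
0.038 [0.5891 0.0778 1.5926] [-0.0189  0.0379]
0.037 [-0.3335 -0.426   0.3069] [-0.0189  0.0369]
0.036 [ 0.676  -0.0884  0.0362] [-0.019   0.0359]
0.035 [-1.1905  0.4891  8.1703] [-0.0189  0.0353]
down?
35.05
```

```bash
python3 - <<'E'
from h import *
env.movel(W(-.019,0,.12),rate=.15); env.movel(W(-.03,0,.22),rate=.25)
for c in("side","scene","wrist"):
    im,d=viewer.read_camera(c)
    if c!="scene": cv2.imwrite(f"pics/{c}4.png",cv2.resize(im[100:270,170:360,::-1],None,fx=3,fy=3) if c=="side" else im[:,:,::-1])
    for n in ("lid_edge","lid_tab","lid_hinge"):
        print(c,n,[(R.T@(r["at"]-O),round(r["score"],2)) for r in tip_of(c,n)[:2]])
st=env.sense();print(st["t"],st["wrist_force"])
# outer-face plane from wrist depth
inf=viewer.camera_info("wrist"); T=inf["T_tool_cam"]; K=inf["intrinsics"]
Rc=st["tcp_rot"]@T[:3,:3]; pc=st["ee_pos"]+st["tcp_rot"]@T[:3,3]
v,u=np.mgrid[0:260:2,0:512:2]; dd=d[v,u]
xy=cv2.undistortPoints(np.stack([u,v],-1).reshape(-1,1,2).astype(float),K,inf["dist_coeffs"])[:,0]
P=(pc+(np.c_[xy[:,0],-xy[:,1],-np.ones(len(xy))]*dd.reshape(-1,1))@Rc.T-O)@R
for a,b in((-.01,.012),(.012,.05),(.05,.09),(.1,.15)):
  for ya,yb in((-.083,-.065),(.065,.083)):
    m=(P[:,0]>a)&(P[:,0]<b)&(P[:,1]>ya)&(P[:,1]<yb)&(P[:,2]>.02)&(P[:,2]<.08); print(a,ya,m.sum(),np.median(P[m,2]) if m.any() else None)
E
```

```text
side lid_edge [(array([ 0.0178,  0.3272, -0.02  ]), 0.74), (array([-0.0113, -0.0011,  0.0385]), 0.7)]
side lid_tab []
side lid_hinge [(array([ 0.1593, -0.0005,  0.029 ]), 0.68)]
scene lid_edge [(array([-0.0111,  0.0024,  0.0366]), 0.78), (array([-0.1105, -0.2371,  0.0077]), 0.59)]
scene lid_tab [(array([-0.0235,  0.0015,  0.0291]), 0.96)]
scene lid_hinge [(array([ 0.1633, -0.003 ,  0.0304]), 0.94)]
wrist lid_edge [(array([-0.0089,  0.0028,  0.0369]), 0.57)]
wrist lid_tab [(array([-0.0239,  0.0009,  0.0376]), 0.77)]
wrist lid_hinge []
37.3167 [-0.3588  0.6893 -0.5286]
-0.01 -0.083 78 0.03515608526896248
-0.01 0.065 78 0.035061015189110645
0.012 -0.083 140 0.03417511400577741
0.012 0.065 141 0.03421769184123735
0.05 -0.083 164 0.034196243241890856
0.05 0.065 163 0.03419702197422991
0.1 -0.083 232 0.03420121959160559
0.1 0.065 228 0.03449826270292623
```

View pics/side4.png

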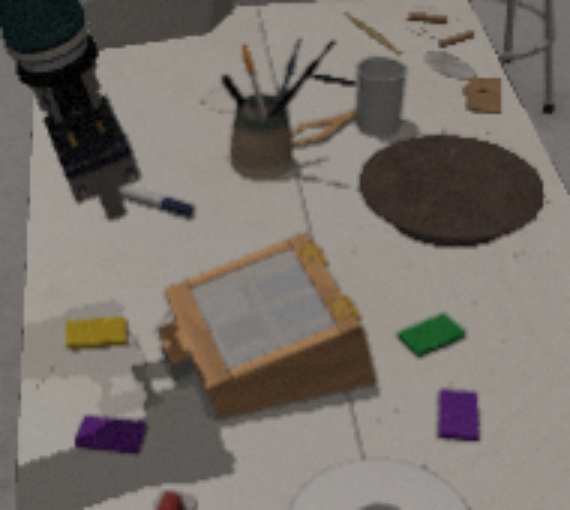

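The side view shows the lid flat on the case (front edge about (190,335)) and the case where it started. Depth puts the lid's outer face level at 34–35 mm, which is shut.

```bash
python3 -c "
from h import *
print(workorder.finish_job())"
```

```text
the job is handed in; nothing more can be done
None
```

The job is handed in: all three tiles rest against the stop, and the lid snapped past its catch and stays fully shut. The case is about where it stood, and I kept the arm clear of the marker, rasp and tape.

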